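Open the locked target drawer of an infrared test source with the release pin

TASK

The target drawer of the black infrared test source is locked by a spring latch hidden inside: take the thin release pin from its stand, push it down through the small round hole in the top of the source until the latch trips and the drawer springs out a little, and put the pin back upright in its own stand. Then draw the drawer fully out by its handle, to its stop, and leave it out. Leave the thick socket driver in its stand.

Things in the scene. Friction and masses are not known exactly. Their poses are not given: they have to be found in the camera images.
- source: the infrared test source, a fixed box 200 x 200 x 120 mm high with black sides and a bare metal top; origin at the centre of its underside on the bench; its x axis points from the drawer front to the back, so the drawer opens along its -x (about the world -y, to the robot's right; the box is yawed up to 0.28 rad from that); z up
- access_hole (a point): centre of the mouth of the round access hole, 18 mm in diameter, in the 6 mm thick top plate, 120 mm above the bench; 45 mm towards the drawer front and 50 mm to the source's +y from the middle of the top. The hole is empty down to the latch pad 35 mm below
- latch (a joint): how far the hidden latch pad is pushed down, m: 0 up and locking; the drawer is freed at 0.008, stop at 0.013. The flat pad, 34 x 34 mm, is centred below the access hole, its top 35 mm below the top of the source; it takes about 4 to 6 N and a spring lifts it again
- drawer (a joint): how far the drawer is out, 0 shut to 0.12 fully out, m. When the latch trips a spring throws it out by some 40 to 45 mm; from there it slides with light friction (about 1 to 2 N) and stays where it is left
- drawer_handle (a point): centre of the handle bar on the drawer front, moving with the drawer: a level metal bar 100 mm long (along the source's y), 12 mm thick (along the source's x) and 14 mm high, its centre 92 mm above the bench, with a clear gap of 40 mm between it and the drawer front and posts 90 mm apart joining it to the front
- pin_handle (a point): middle of the release pin's handle: a black round handle 26 mm in diameter, 54 mm tall, on a flat metal flange 36 mm in diameter, 6 mm thick, its underside 33 mm below this point; below it a thin round shaft 8 mm in diameter, 70 mm long, its tip 103 mm below this point. 130 g. It starts upright in its stand; z axis up along the pin
- pin_tip (a point): tip of the release pin's thin shaft, on its axis, 103 mm below the middle of its handle
- stand_hole (a point): centre of the mouth of the 20 mm hole in the top plate of the release pin's stand (fixed, 70 x 70 mm, open at two sides, 80 mm high); the pin hangs in it with its flange flat on the top plate, the middle of its handle 113 mm above the bench. It may be at the left or the right end of the working area
- driver: the socket driver, a bystander that stays put: ball-ended black handle 42 mm in diameter, shaft 24 mm thick (too thick for the access hole), in a like stand at the other end of the working area; origin at the lower end of the shaft, 14 mm above the bench
There are look-alikes about, which are no part of the job. Leave any orange look-alike of the part that bears stand_hole alone. Leave any brown look-alike of the part that bears pin_handle alone.

How it is judged:
By the outcome, as a careful person would: the job done as asked, in the order asked, and still so for the second after the job is handed in, with the robot touching nothing.
It also fails if it takes over 61 s, if anything falls off the work surface, if the arm or the gripper's body presses on something with over 40 N, if the wrist force passes 120 N, or if a joint passes its speed limit or range.

ROBOT

A 6-joint arm with a two-finger parallel gripper is mounted at the origin on the work surface. World frame = base frame: x ahead of the robot, y to its left, z up, the work surface at z = 0. Lengths are in mm, angles in rad, forces in N, time in s.
With the tool pointing down it reaches from about 400 to 925 mm from the base axis. Payload 12.5 kg.
Tool frame: the origin (TCP) lies at the centre of the arm's flange, where the gripper is bolted on; the fingertips stand 190 mm ahead of it and the grasp point (between the pads) lies 171 mm ahead of it; z points along the fingers, y is the direction in which the jaws open and shut (so a half turn about z gives the same grasp; the last joint's range is limited). The gripper opens to 95 mm and grips with 3 to 60 N. Pads are 20 mm wide; open, the fingers measure 119 mm over their backs; the gripper's body (75 mm by 180 mm) begins 59 mm behind the grasp point.
Start: joints at [-1.333, 0.491, 1.559, -0, 1.092, -0.106], TCP at [210.686, -588.418, 404.761] pointing down, gripper open.
Joint ranges: [-3.1, 3.1], [-0.84, 2.19], [0.05, 2.79], [-1.13, 4.28], [0.06, 2.93], [-2.69, 2.69]. Speed limits (rad/s): [2.22, 2.22, 2.79, 3.14, 3.14, 3.14].

INTERFACE

Orientations are given as [roll, pitch, yaw] about the fixed x, y, z axes, in that order (R = Rz(yaw) Ry(pitch) Rx(roll)).
In Python, from cell import * gives the robot as it stands.
- The arm moves only by the tool step_arm, never from a script. Its argument "rows" is a list of rows, each an object with "delta_pos": the shift along the tool's x, y, z in cm, a list of three; "spin": the turn about the tool's z in degrees. A call has 1 to 5 rows; each row is the pose to reach, as a shift and turn from the pose measured when the call began, along the tool's axes at that moment; what a row does not reach only later rows make up. A row lasts 1/10 s, in which the tool goes at most 50 mm and 8.59 degrees, less where a joint would pass 70% of its speed; a pose out of reach is approached as far as the arm can. A call with a gripper value outside its range is refused whole. "jaw" is the opening, from 0 (shut) to 1 (fully open), set as the call begins (left out, the last holds). The fingers move at their own pace and stop on an object; the grip force is fixed at half the most. Time passes only in rows, so rows that repeat a pose let the fingers close. It gives the time, the measured TCP pose, the force and the opening at its end, in the units of the state.
- state(): the state, without advancing time (a new reading comes with each control period).
- read_camera(name): name is "scene" or "side" or "wrist"; returns (picture, depth): 400x640x3 uint8, blue, green, red; 400x640 float32, mm along the optical axis (not along the pixel's ray), 0 where there is no reading.
- camera_info(name): a dict with "camera_matrix" (3x3 intrinsics, pixels), "R" (3x3) and "t" (3): a world point X has camera coordinates R X + t. Camera axes: x right, y down, z forward; pixel columns grow to the right and rows downward; lengths in mm; the calibration is good to about 2 mm. A picture is of the moment at which its call begins: read the wrist's pose just before it. camera_info takes no time and is no camera call; for the wrist camera it gives the pose at the moment of the call.
- job_done(): hands the job in, once; it reports no verdict.
The state is a dict: "t": time; "joints": joint angles; "qvel": joint speeds; "tau": joint torques, N m; "eef_pos": TCP position; "tcp_rot": TCP orientation; "ft_force": force on the tool from outside, world axes, zero at the start; "moment": the same for the moment, N m; "opening": opening from 0.0 (shut) to 1.0 (fully open).
Only numpy, scipy, OpenCV 4.12 (cv2) and the standard library are available. Lean on these libraries where they do the work, as an engineer would, in place of code of your own. Each camera call takes 0.05 s, during which the arm holds its last target.

## Working session

There is one attempt and no reset: what is moved stays moved. The work goes in short steps, Python scripts to look and compute and a tool call to move; the robot and the scene stay as the last step left them, time stands still between calls to the robot, and variables do not carry over. Pictures are saved under pics/ and viewed, and the job is handed in when it is done.

Besides the shell and the picture viewer there is one more tool, called as name(argument=value, ...) on one line, values as JSON. step_arm: Moves the arm, as the interface text tells. Its arguments: {"type":"object","properties":{"rows":{"type":"array","items":{"type":"object","properties":{"delta_pos":{"type":"array","items":{"type":"number"}},"spin":{"type":"number"}}}},"jaw":{"type":"number"}},"required":["rows"]}

```bash
ls; mkdir -p pics
python3 - <<'E'
from cell import *
import cv2,numpy as np
print(state())
for n in ["scene","side","wrist"]:
    i=camera_info(n); p,d=read_camera(n); cv2.imwrite(f"pics/a_{n}.png",p); np.savez(f"a_{n}.npz",p=p,d=d,K=i["camera_matrix"],R=i["R"],t=i["t"])
    R=np.array(i["R"]);print(n,i["camera_matrix"],-R.T@np.array(i["t"]),R[2])
E
```

```text
pics
{'t': 0.0, 'joints': array([-1.33255576e+00,  4.91562333e-01,  1.55947979e+00, -2.13454422e-06,
        1.09168865e+00, -1.05621266e-01]), 'qvel': array([ 2.10907354e-03, -4.61354285e-04,  2.16116375e-04, -7.00888307e-04,
       -2.62943630e-05,  7.56841890e-04]), 'tau': array([ 3.20560757e-03, -6.12623334e+01, -2.58185399e+01,  6.93449518e-02,
        4.80474648e-02, -3.46586990e-05]), 'eef_pos': array([ 210.70238239, -588.36928003,  404.14945388]), 'tcp_rot': array([-3.14046068e+00, -1.18103336e-04,  3.43862755e-01]), 'ft_force': array([ 0.45708018, -0.22202852,  0.35012701]), 'moment': array([-0.02127431,  0.00036222,  0.00917151]), 'opening': 1.0000129925919807}
scene [[367.75897753   0.         322.66005257]
 [  0.         367.75897753 200.21808257]
 [  0.           0.           1.        ]] [972.51846592 543.86333075 863.91834412] [-0.46497205 -0.45111216 -0.76177346]
side [[370.9315511    0.         317.59417654]
 [  0.         370.9315511  196.87809929]
 [  0.           0.           1.        ]] [301.77300183 837.21462075 778.42758788] [ 0.19990088 -0.72069207 -0.66380915]
wrist [[292.08890856   0.         320.00808365]
 [  0.         292.08890856 197.55874816]
 [  0.           0.           1.        ]] [ 276.26914972 -564.93742359  384.17756732] [-0.23287696 -0.08252152 -0.96899872]
```

View pics/a_scene.png

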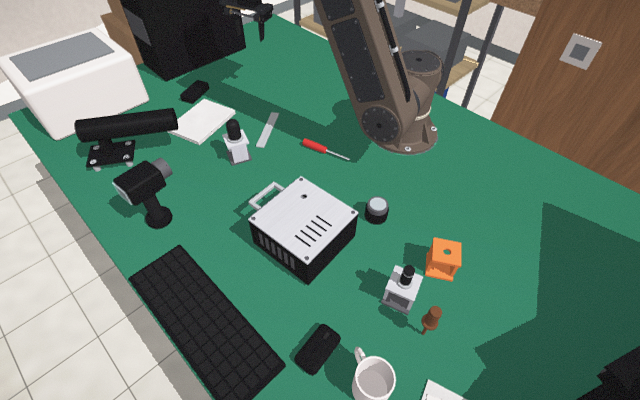

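View pics/a_side.png

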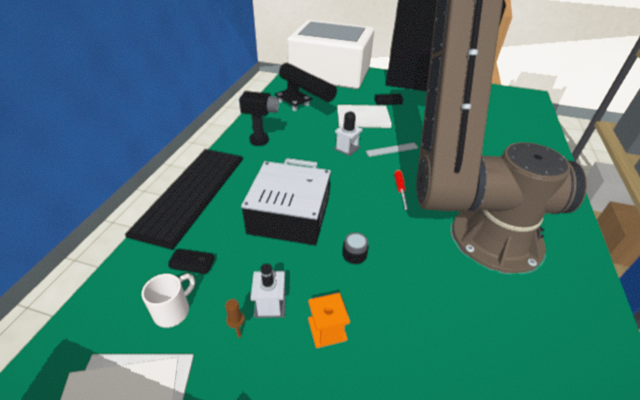

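View pics/a_wrist.png

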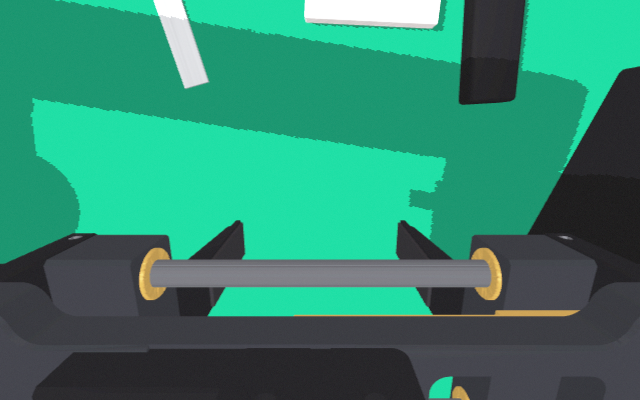

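The scene view shows the box at about (303,225), its hole at about (304,196), and the handle at (265,193). One stand is at (403,285) and the other at (236,150). I'll zoom in to tell the pin from the driver.

```bash
cat > h.py <<'E'
import numpy as np,cv2
def L(n): 
    z=np.load(n); return z
def ray(z,uv,zp):
    K,R,t=z['K'],z['R'],z['t']; C=-R.T@t
    d=R.T@np.linalg.inv(K)@np.array([uv[0],uv[1],1.]); return C+d*(zp-C[2])/d[2]
def proj(z,X):
    c=z['R']@np.asarray(X,float)+z['t']; p=z['K']@c; return p[:2]/p[2]
def cloud(z):
    K,R,t,d=z['K'],z['R'],z['t'],z['d']; v,u=np.mgrid[:400,:640]
    c=np.stack([(u-K[0,2])/K[0,0]*d,(v-K[1,2])/K[1,1]*d,d],-1)
    P=(c-t)@R; P[d==0]=np.nan; return P
E
python3 - <<'E'
import cv2,numpy as np
from h import *
s=cv2.imread('pics/a_scene.png');d=cv2.imread('pics/a_side.png')
f=lambda p,x,y,w:cv2.resize(p[y:y+w,x:x+w],(390,390),interpolation=cv2.INTER_CUBIC)
cv2.imwrite('pics/b.png',np.vstack([np.hstack([f(s,370,240,80),f(s,200,105,80)]),])) 
cv2.imwrite('pics/b2.png',np.hstack([f(d,230,250,80),f(d,310,100,80)]))
cv2.imwrite('pics/b3.png',np.hstack([f(s,240,160,130),f(d,235,150,100)]))
for n in('scene','side'):
    z=L(f'a_{n}.npz');P=cloud(z)
    m=(abs(P[...,2]-120)<5)&(P[...,0]>300)&(P[...,0]<800)&(abs(P[...,1])<300)&(z['p'].min(-1)>120)
    m=m.astype(np.uint8);k,lab,st,c=cv2.connectedComponentsWithStats(m)
    j=1+np.argmax(st[1:,4]);print(n,st[j],np.nanmean(P[lab==j],0))
    g=[ray(z,(q[0],q[1]),120)[:2] for q in np.argwhere(lab==j)[:,::-1]]
    print(cv2.minAreaRect(np.array(g,np.float32)), cv2.boxPoints(cv2.minAreaRect(np.array(g,np.float32))))
E
```

```text
scene [ 248  177  110   88 4745] [595.86783597 110.04983192 120.59187991]
((590.6641845703125, 106.0093994140625), (200.94227600097656, 202.39926147460938), 5.345466136932373) [[481.20215   197.40897  ]
 [500.05786    -4.1100836]
 [700.1262     14.609833 ]
 [681.2705    216.12888  ]]
side [ 241  161   89   58 3433] [587.46311704 114.31542459 119.64028983]
((589.4234619140625, 108.5461654663086), (200.80224609375, 206.05982971191406), 5.372145175933838) [[479.81723   201.72356  ]
 [499.10947    -3.4311895]
 [699.02966    15.368774 ]
 [679.7374    220.52351  ]]
```

```bash
python3 -c "
import cv2,numpy as np
a=[cv2.imread(f'pics/{n}.png') for n in('b','b2','b3')]
cv2.imwrite('pics/b4.png',cv2.resize(np.vstack(a),(400,600)))"
```

```text
(no output)
```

View pics/b.png

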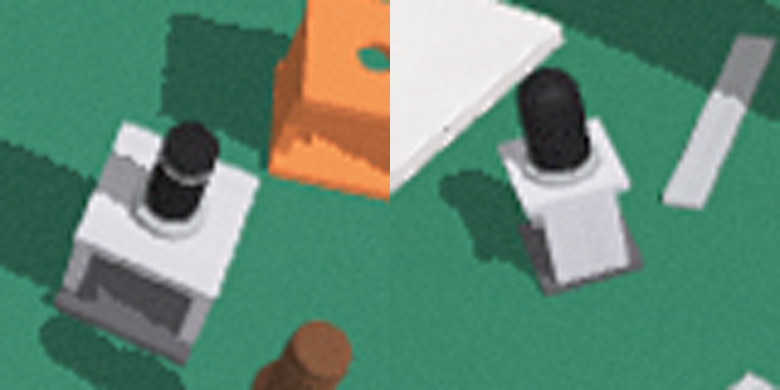

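View pics/b3.png

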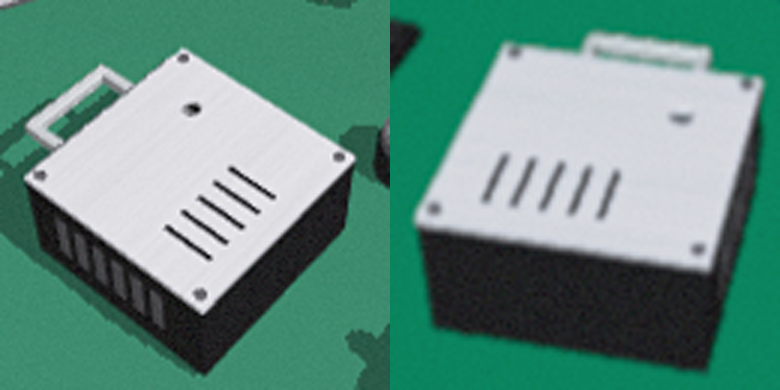

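View pics/b2.png

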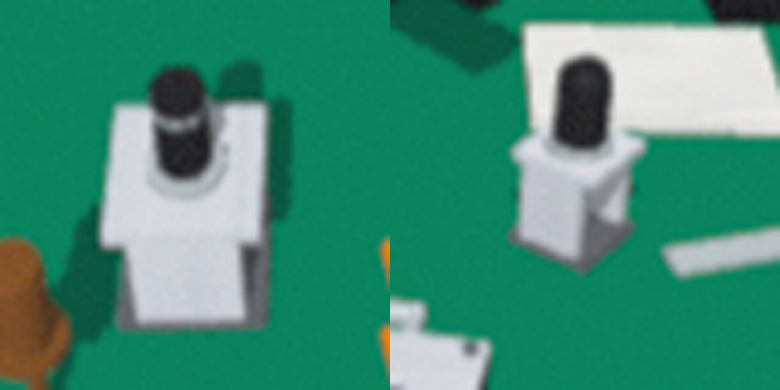

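The left stand, near (405,285) in scene, holds the thin pin: flat-topped handle with a flange. The right stand holds the ball-ended driver.

Run:
```python
from h import *
for n,tp,fl,ho in(('scene',(409.2,269.3),(405.3,283.5),(304,196.3)),('side',(266.5,268.5),(268.2,287),(309.6,180))):
    z=L(f'a_{n}.npz');P=cloud(z);p=z['p'].astype(int)
    print(n,'top',ray(z,tp,140)[:2],'flange',ray(z,fl,86)[:2],'hole',ray(z,ho,120)[:2])
    R=(P[...,0]>300)&(P[...,0]<800)&(P[...,1]>220)&(P[...,1]<480)
    m=R&(p.max(-1)<70)&(P[...,2]>80)&(P[...,2]<160); q=P[m]; print('handle',m.sum(),np.percentile(q,[2,50,98],0).round())
    t=m&(P[...,2]>135); print('toppix',P[t].mean(0),t.sum())
    # stand top
    m=R&(abs(P[...,2]-80)<4)&(p.min(-1)>110)&(p.max(-1)-p.min(-1)<40)
    k,lab,st,c=cv2.connectedComponentsWithStats(m.astype(np.uint8));j=1+np.argmax(st[1:,4])
    g=np.array([ray(z,(b,a),80)[:2] for a,b in np.argwhere(lab==j)],np.float32);print('stand',cv2.minAreaRect(g))
    o=R&(p[...,2]>150)&(p[...,0]<80); q=P[o];print('orange',np.percentile(q,[2,50,98],0).round())
    o=R&(p[...,2]>90)&(p[...,2]<150)&(p[...,0]<70)&(p[...,1]<90); q=P[o];print('brown',o.sum(),np.percentile(q,[2,50,98],0).round())
```

```text
scene top [534.79734077 393.78868627] flange [539.29328388 398.79391094] hole [544.58688394  58.77049417]
handle 180 [[526. 384.  94.]
 [543. 396. 137.]
 [549. 406. 142.]]
toppix [537.34075755 394.25458919 140.28226566] 94
stand ((536.7811889648438, 394.00787353515625), (73.15391540527344, 69.77788543701172), 18.47281265258789)
orange [[375. 379.   4.]
 [399. 425.  11.]
 [435. 458.  82.]]
brown 114 [[378. 374.   2.]
 [403. 391.  36.]
 [575. 479. 116.]]
side top [531.76060222 396.9556683 ] flange [528.33514353 405.29043623] hole [541.94057088  60.72548186]
handle 172 [[523. 387.  92.]
 [530. 401. 134.]
 [542. 407. 142.]]
toppix [533.25299803 396.64750477 139.47750475] 84
stand ((534.2317504882812, 395.11328125), (70.04663848876953, 72.1063232421875), 18.525070190429688)
orange [[346. 378.   0.]
 [385. 431.  78.]
 [429. 459.  82.]]
brown 4 [[556. 469.   5.]
 [562. 480.  74.]
 [578. 480. 124.]]
```

```bash
cat > go.py <<'E'
import sys,numpy as np
from scipy.spatial.transform import Rotation as Ro
from cell import *
def d(X,Y,Z,yaw=0.093):
    s=state();R=Ro.from_euler('xyz',s['tcp_rot']).as_matrix()
    dl=R.T@(np.array([X,Y,Z])-s['eef_pos'])/10
    print('t',round(s['t'],2),s['eef_pos'].round(1),'rpy',s['tcp_rot'].round(4),'F',s['ft_force'].round(1),'op',round(s['opening'],3))
    print('delta cm',dl.round(2),'spin',round(np.degrees(s['tcp_rot'][2]-yaw),2))
if __name__=='__main__': d(*map(float,sys.argv[1:]))
E
python3 go.py 480 -200 400; python3 go.py 535 395 400
```

```text
t 0.15 [ 210.6 -588.4  404.3] rpy [-3.1408e+00 -1.0000e-04  3.4370e-01] F [0.2 0.4 0. ] op 1.001
delta cm [ 38.45 -27.49   0.46] spin 14.37
t 0.15 [ 210.6 -588.4  404.3] rpy [-3.1408e+00 -1.0000e-04  3.4370e-01] F [0.2 0.4 0. ] op 1.001
delta cm [ 63.68 -81.66   0.5 ] spin 14.37
```

step_arm(rows=[{"delta_pos":[38.4,-27.5,0.4],"spin":14.4},{"delta_pos":[38.4,-27.5,0.4],"spin":14.4},{"delta_pos":[38.4,-27.5,0.4],"spin":14.4},{"delta_pos":[38.4,-27.5,0.4],"spin":14.4},{"delta_pos":[38.4,-27.5,0.4],"spin":14.4}])

```text
t: 0.65
eef_pos: [353.7, -381.1, 402.5]
tcp_rot: [-3.141, 0.0, 0.092]
ft_force: [1.2, -0.8, -0.3]
opening: 1.0
```

```bash
python3 go.py 480 -200 400
```

```text
t 0.65 [ 353.7 -381.1  402.5] rpy [-3.1407e+00  1.0000e-04  9.2000e-02] F [ 1.2 -0.8 -0.3] op 1.0
delta cm [ 14.24 -16.88   0.26] spin -0.06
```

step_arm(rows=[{"delta_pos":[25.1,-75.5,0.2],"spin":0},{"delta_pos":[25.1,-75.5,0.2],"spin":0},{"delta_pos":[25.1,-75.5,0.2],"spin":0},{"delta_pos":[25.1,-75.5,0.2],"spin":0},{"delta_pos":[25.1,-75.5,0.2],"spin":0}])

```text
t: 1.15
eef_pos: [409.7, -137.5, 402.2]
tcp_rot: [-3.141, -0.0, 0.092]
ft_force: [1.0, -1.2, 0.5]
opening: 1.002
```

```bash
python3 go.py 535 395 400;python3 go.py 540 60 400
```

```text
t 1.15 [ 409.7 -137.5  402.2] rpy [-3.1407e+00 -1.0000e-04  9.1700e-02] F [ 1.  -1.2  0.5] op 1.002
delta cm [ 17.35 -51.88   0.26] spin -0.08
t 1.15 [ 409.7 -137.5  402.2] rpy [-3.1407e+00 -1.0000e-04  9.1700e-02] F [ 1.  -1.2  0.5] op 1.002
delta cm [ 14.78 -18.47   0.23] spin -0.08
```

step_arm(rows=[{"delta_pos":[14.8,-18.5,0.2],"spin":0},{"delta_pos":[14.8,-18.5,0.2],"spin":0},{"delta_pos":[14.8,-18.5,0.2],"spin":0},{"delta_pos":[14.8,-18.5,0.2],"spin":0},{"delta_pos":[14.8,-18.5,0.2],"spin":0}])

```text
t: 1.65
eef_pos: [541.1, 62.9, 400.1]
tcp_rot: [-3.141, -0.0, 0.093]
ft_force: [-0.4, -1.1, -0.1]
opening: 1.001
```

step_arm(rows=[{"delta_pos":[0,0,0],"spin":0},{"delta_pos":[0,0,0],"spin":0}])

```text
t: 1.85
eef_pos: [541.1, 63.6, 399.6]
tcp_rot: [-3.141, 0.001, 0.095]
ft_force: [0.1, 0.1, -0.9]
opening: 0.998
```

```bash
cat > snap.py <<'E'
import sys,cv2,numpy as np
from cell import *
n,tag=sys.argv[1:3]
i=camera_info(n); p,d=read_camera(n); cv2.imwrite(f"pics/{tag}.png",p); np.savez(f"{tag}.npz",p=p,d=d,K=i["camera_matrix"],R=i["R"],t=i["t"])
E
python3 snap.py wrist c1; python3 go.py 535 395 400
```

```text
t 1.9 [540.8  62.8 399.8] rpy [-3.1407e+00  9.0000e-04  9.3600e-02] F [ 0.4  0.6 -0.6] op 1.001
delta cm [ 2.520e+00 -3.313e+01  1.000e-02] spin 0.03
```

View pics/c1.png

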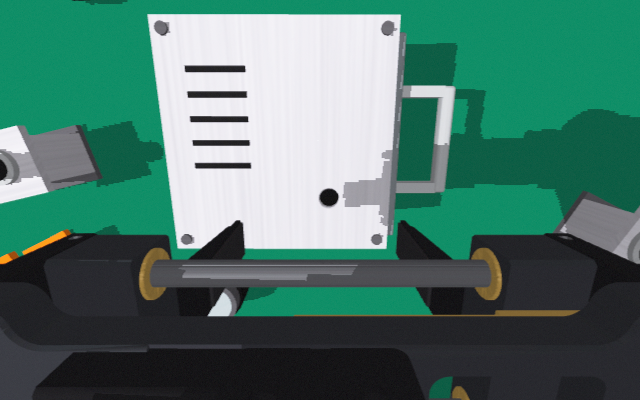

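The wrist view shows the access hole at about (329,197) and the four box corners, with the handle bar at about (441,140).

Run:
```python
from h import *
z=L('c1.npz');g=cv2.cvtColor(z['p'],cv2.COLOR_BGR2GRAY)
m=np.zeros_like(g);m[180:215,312:343]=(g[180:215,312:343]<70);M=cv2.moments(m,True);u=(M['m10']/M['m00'],M['m01']/M['m00']);print(u,M['m00'],'hole',ray(z,u,120))
for c in((149,15),(400,15),(386,248),(178,248)):print(ray(z,c,120)[:2])
w=np.float32([ray(z,(b,a),120)[:2] for a,b in np.argwhere(g>150) if 140<b<397 and a<249]);print(cv2.minAreaRect(w))
for c in((453,88),(443,191),(434,191)):print('bar',ray(z,c,99)[:2])
```

```text
(328.5732217573222, 196.92887029288704) 239.0 hole [545.62020896  56.45674297 120.        ]
[679.98142652 212.81314398]
[698.51393346  15.21537918]
[500.49999601  -3.48599618]
[481.74436615 195.24301814]
((590.6201171875, 103.75801086425781), (199.71481323242188, 204.3341064453125), 5.357924461364746)
bar [652.01436421 -46.40667165]
bar [556.94520671 -56.29199998]
bar [556.11372978 -47.466382  ]
```

step_arm(rows=[{"delta_pos":[2.5,-33.1,0],"spin":0},{"delta_pos":[2.5,-33.1,0],"spin":0},{"delta_pos":[2.5,-33.1,0],"spin":0},{"delta_pos":[2.5,-33.1,0],"spin":0},{"delta_pos":[2.5,-33.1,0],"spin":0}])

```text
t: 2.4
eef_pos: [536.2, 313.1, 400.5]
tcp_rot: [-3.141, 0.001, 0.092]
ft_force: [1.9, 0.1, 0.4]
opening: 1.001
```

```bash
python3 go.py 535 395 400
```

```text
t 2.4 [536.2 313.1 400.5] rpy [-3.1408e+00  7.0000e-04  9.1600e-02] F [1.9 0.1 0.4] op 1.001
delta cm [ 0.63 -8.16  0.05] spin -0.08
```

```bash
python3 snap.py wrist c2; python3 go.py 535 395 400
```

```text
t 2.45 [535.5 318.8 400.3] rpy [-3.1387e+00  2.0000e-04  9.4600e-02] F [-4.1  2.6 -2. ] op 0.998
delta cm [ 0.67 -7.59  0.05] spin 0.09
```

View pics/c2.png

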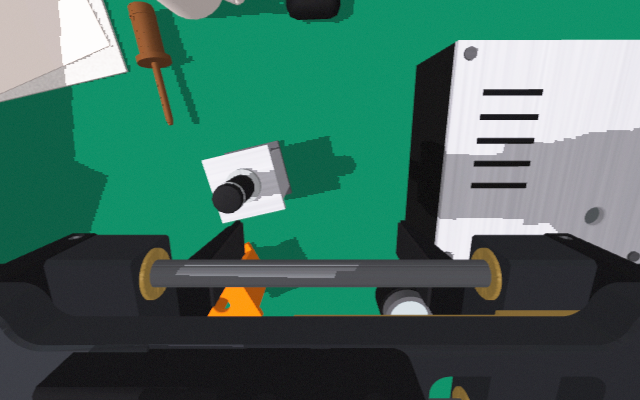

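The wrist view shows the handle top at about (228,198) and the stand plate centred near (245,183).

```bash
python3 - <<'E'
from h import *
z=L('c2.npz');print('top',ray(z,(228,198.5),140)[:2]);print(np.mean([ray(z,c,80)[:2] for c in((202,161),(271,143),(286,205),(223,223))],0))
print('hole',ray(z,(594,215),120)[:2])
E
python3 go.py 535 395 400
```

```text
top [536.38229684 391.93215132]
[536.64849772 391.94031797]
hole [545.59833759  57.32383225]
t 2.45 [535.5 318.8 400.3] rpy [-3.1387e+00  2.0000e-04  9.4600e-02] F [-4.1  2.6 -2. ] op 0.998
delta cm [ 0.67 -7.59  0.05] spin 0.09
```

step_arm(rows=[{"delta_pos":[0.8,-7.5,3],"spin":0},{"delta_pos":[0.8,-7.5,3],"spin":0},{"delta_pos":[0.8,-7.5,6],"spin":0},{"delta_pos":[0.8,-7.5,6],"spin":0},{"delta_pos":[0.8,-7.5,6],"spin":0}])

```text
t: 2.95
eef_pos: [536.8, 393.1, 340.9]
tcp_rot: [-3.139, 0.001, 0.093]
ft_force: [0.3, -0.9, 0.9]
opening: 0.998
```

```bash
python3 go.py 536 394 287
```

```text
t 2.95 [536.8 393.1 340.9] rpy [-3.1392e+00  1.0000e-03  9.3100e-02] F [ 0.3 -0.9  0.9] op 0.998
delta cm [-0.07 -0.08  5.39] spin 0.01
```

step_arm(rows=[{"delta_pos":[-0.1,-0.1,2.5],"spin":0},{"delta_pos":[-0.1,-0.1,4.5],"spin":0},{"delta_pos":[-0.1,-0.1,5.4],"spin":0},{"delta_pos":[-0.1,-0.1,5.4],"spin":0},{"delta_pos":[-0.1,-0.1,5.4],"spin":0}])

```text
t: 3.45
eef_pos: [536.2, 393.8, 288.4]
tcp_rot: [-3.138, -0.001, 0.092]
ft_force: [0.1, 0.6, -0.1]
opening: 1.002
```

```bash
python3 snap.py side c3s; python3 snap.py scene c3c;python3 go.py 536 394 287;  python3 -c "
import cv2,numpy as np
f=lambda p,x,y,w:cv2.resize(p[y:y+w,x:x+w],(390,390),interpolation=cv2.INTER_CUBIC)
cv2.imwrite('pics/c3.png',np.hstack([f(cv2.imread('pics/c3c.png'),350,220,110),f(cv2.imread('pics/c3s.png'),210,220,110)]))"
```

```text
t 3.55 [536.  394.  288.4] rpy [-3.1384e+00 -8.0000e-04  9.2900e-02] F [-0.4  0.8  0.1] op 0.999
delta cm [0.   0.   0.14] spin -0.01
```

View pics/c3.png

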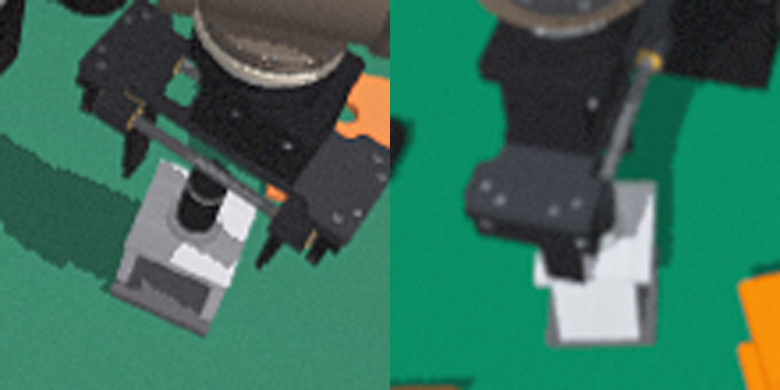

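The pin's handle stands between the open fingers, so I'll close.

step_arm(rows=[{"delta_pos":[0,0,0.1],"spin":0},{"delta_pos":[0,0,0.1],"spin":0},{"delta_pos":[0,0,0.1],"spin":0},{"delta_pos":[0,0,0.1],"spin":0},{"delta_pos":[0,0,0.1],"spin":0}], jaw=0.1)

```text
t: 4.05
eef_pos: [536.0, 394.1, 287.4]
tcp_rot: [-3.138, -0.001, 0.093]
ft_force: [-0.9, 0.2, 0.4]
opening: 0.633
```

step_arm(rows=[{"delta_pos":[0,0,0],"spin":0},{"delta_pos":[0,0,0],"spin":0},{"delta_pos":[0,0,0],"spin":0}])

```text
t: 4.35
eef_pos: [535.9, 394.1, 287.3]
tcp_rot: [-3.138, -0.001, 0.093]
ft_force: [0.1, 0.4, 0.0]
opening: 0.382
```

step_arm(rows=[{"delta_pos":[0,0,0],"spin":0},{"delta_pos":[0,0,0],"spin":0},{"delta_pos":[0,0,0],"spin":0},{"delta_pos":[0,0,0],"spin":0}])

```text
t: 4.75
eef_pos: [535.9, 394.1, 287.3]
tcp_rot: [-3.139, -0.001, 0.093]
ft_force: [-0.2, -0.6, 0.4]
opening: 0.267
```

step_arm(rows=[{"delta_pos":[0,0,-2],"spin":0},{"delta_pos":[0,0,-5],"spin":0},{"delta_pos":[0,0,-9],"spin":0},{"delta_pos":[0,0,-13],"spin":0},{"delta_pos":[0,0,-14.5],"spin":0}])

```text
t: 5.25
eef_pos: [535.8, 393.6, 436.5]
tcp_rot: [-3.136, -0.005, 0.093]
ft_force: [1.0, -0.5, -1.9]
opening: 0.263
```

```bash
python3 go.py 545 57.5 430
```

```text
t 5.25 [535.8 393.6 436.5] rpy [-3.1362 -0.0053  0.093 ] F [ 1.  -0.5 -1.9] op 0.263
delta cm [-2.21 33.55  0.46] spin 0.0
```

step_arm(rows=[{"delta_pos":[-0.5,5,-0.2],"spin":0},{"delta_pos":[-1.2,15,0],"spin":0},{"delta_pos":[-1.8,25,0.2],"spin":0},{"delta_pos":[-2.2,32,0.4],"spin":0},{"delta_pos":[-2.2,33.5,0.4],"spin":0}])

```text
t: 5.75
eef_pos: [541.2, 142.3, 432.9]
tcp_rot: [-3.136, -0.005, 0.093]
ft_force: [1.8, -0.3, -1.5]
opening: 0.269
```

step_arm(rows=[{"delta_pos":[0,0,0],"spin":0}])

```text
t: 5.85
eef_pos: [541.3, 137.9, 432.8]
tcp_rot: [-3.137, -0.005, 0.089]
ft_force: [0.3, 0.9, -1.5]
opening: 0.27
```

```bash
python3 go.py 545 57.5 430
```

```text
t 5.85 [541.3 137.9 432.8] rpy [-3.137  -0.0049  0.0888] F [ 0.3  0.9 -1.5] op 0.27
delta cm [-0.35  8.04  0.24] spin -0.24
```

step_arm(rows=[{"delta_pos":[-0.4,5,0.2],"spin":-0.2},{"delta_pos":[-0.4,8,0.2],"spin":-0.2},{"delta_pos":[-0.4,8,0.2],"spin":-0.2},{"delta_pos":[-0.4,8,0.2],"spin":-0.2},{"delta_pos":[-0.4,8,0.2],"spin":-0.2}])

```text
t: 6.35
eef_pos: [544.4, 58.8, 430.4]
tcp_rot: [-3.137, -0.005, 0.093]
ft_force: [0.4, -0.0, -1.0]
opening: 0.269
```

```bash
python3 snap.py scene d1c; python3 snap.py side d1s; python3 snap.py wrist d1w; python3 go.py 545 57.5 430;python3 -c "
import cv2,numpy as np
f=lambda p,x,y,w:cv2.resize(p[y:y+w,x:x+w],(390,390),interpolation=cv2.INTER_CUBIC)
cv2.imwrite('pics/d1.png',np.hstack([f(cv2.imread('pics/d1c.png'),240,110,130),f(cv2.imread('pics/d1s.png'),245,110,130)]))"
```

```text
t 6.5 [544.4  58.8 430.4] rpy [-3.137  -0.0049  0.0938] F [-0.1 -0.2 -1.6] op 0.271
delta cm [0.05 0.14 0.04] spin 0.04
```

View pics/d1.png

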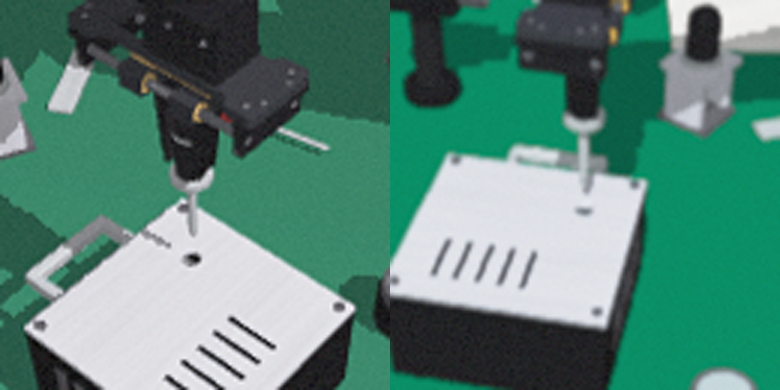

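View pics/d1w.png

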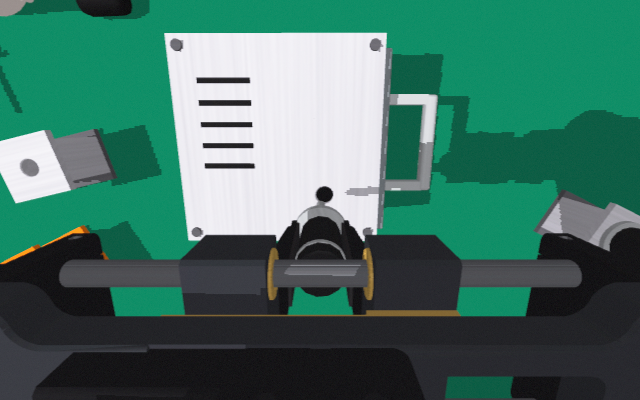

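The pin hangs upright above the hole: tip at scene (304.3,188), hole at (304.3,196.5). The empty stand hole shows in the wrist view at about (30,168).

```bash
python3 - <<'E'
from h import *
for n,tp,ho in(('d1c',(304.3,188),(304.3,196.5)),('d1s',(310.3,173.3),(309.7,180))):
    z=L(n+'.npz');print(n,'tip',ray(z,tp,153)[:2],'hole',ray(z,ho,120)[:2])
z=L('d1w.npz');print('hole',ray(z,(324.5,194.5),120)[:2],'stand',ray(z,(30,168),80)[:2])
E
python3 go.py 545 57.5 430
```

```text
d1c tip [543.45153063  59.84969269] hole [544.49449012  59.84758247]
d1s tip [536.84240224  71.32737453] hole [541.67297937  60.63776771]
hole [545.02540211  55.86926146] stand [535.0338443  392.70121952]
t 6.5 [544.4  58.8 430.4] rpy [-3.137  -0.0049  0.0938] F [-0.1 -0.2 -1.6] op 0.271
delta cm [0.05 0.14 0.04] spin 0.04
```

Run:
```python
from h import *
o=[]
for n,c in(('d1c',(285,165)),('d1s',(290,150))):
    z=L(n+'.npz')
    for X in((544.4,58.8,153),(544.4,58.8,223),(545,57.5,120)):print(n,proj(z,X))
    p=z['p'][c[1]:c[1]+40,c[0]:c[0]+40];o.append(cv2.resize(p,(400,400),interpolation=cv2.INTER_NEAREST))
cv2.imwrite('pics/d2.png',np.hstack(o))
```

```text
d1c [303.75916948 187.97333483]
d1c [303.06892673 168.85207462]
d1c [303.5632671  196.12398241]
d1s [309.04991316 170.11627822]
d1s [309.22159683 149.00115093]
d1s [308.91097161 179.10349498]
```

View pics/d2.png

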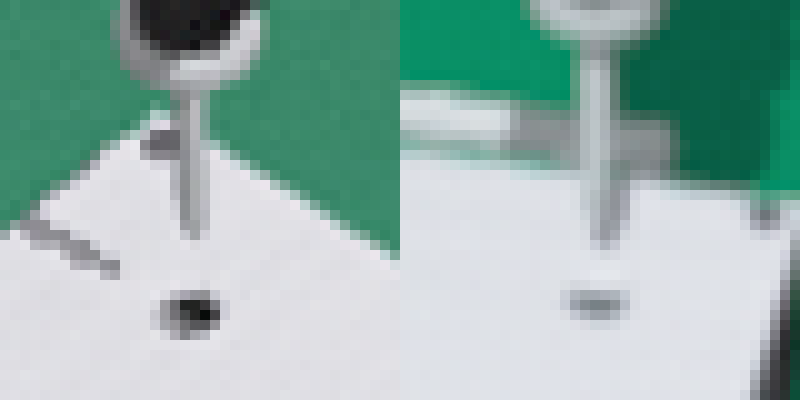

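Run:
```python
from h import *
from scipy.optimize import least_squares
a,b=L('d1c.npz'),L('d1s.npz')
f=lambda X:np.r_[proj(a,X)-(303.8,187.6),proj(b,X)-(309.8,172.6)]
r=least_squares(f,[544,59,150]);print(r.x,r.fun)
for n in('d1c','d1s'):
    P=cloud(L(n+'.npz'))
    m=(np.hypot(P[...,0]-544,P[...,1]-59)<22)&(P[...,2]>130)&(P[...,2]<222);q=P[m]
    for lo in range(130,222,10):
        k=q[(q[:,2]>=lo)&(q[:,2]<lo+10)]
        if len(k):print(n,lo,len(k),k.mean(0).round(1))
```

```text
[541.31908865  56.12497591 146.16906319] [ 0.18657068  0.97705731  0.58250671 -0.8741328 ]
d1c 150 3 [546.1  61.7 157.8]
d1c 160 7 [547.5  62.4 165.8]
d1c 170 10 [545.8  62.3 175.7]
d1c 180 10 [546.7  61.4 185.3]
d1c 190 9 [546.1  61.4 194.1]
d1c 200 9 [548.   61.8 205. ]
d1s 150 4 [545.   62.1 157.4]
d1s 160 8 [543.1  61.3 164.2]
d1s 170 9 [543.9  62.4 174.4]
d1s 180 10 [543.5  62.8 185.3]
d1s 190 8 [543.9  63.  195.3]
d1s 200 11 [543.3  63.  205.7]
d1s 220 1 [542.5  75.3 221.6]
```

step_arm(rows=[{"delta_pos":[0.1,0.1,0.5],"spin":0},{"delta_pos":[0.1,0.1,2],"spin":0},{"delta_pos":[0.1,0.1,3.5],"spin":0},{"delta_pos":[0.1,0.1,4.5],"spin":0},{"delta_pos":[0.1,0.1,4.5],"spin":0}])

```text
t: 7.0
eef_pos: [545.6, 58.4, 384.0]
tcp_rot: [-3.137, -0.002, 0.094]
ft_force: [-0.4, 0.1, -0.3]
opening: 0.271
```

```bash
python3 go.py 545 57.5 350;python3 snap.py scene d3;python3 -c "
import cv2
p=cv2.imread('pics/d3.png')[130:230,240:340];cv2.imwrite('pics/d3z.png',cv2.resize(p,(500,500),interpolation=cv2.INTER_CUBIC))"
```

```text
t 7.0 [545.6  58.4 384. ] rpy [-3.1367e+00 -2.5000e-03  9.4200e-02] F [-0.4  0.1 -0.3] op 0.271
delta cm [-0.08  0.1   3.4 ] spin 0.07
```

View pics/d3z.png

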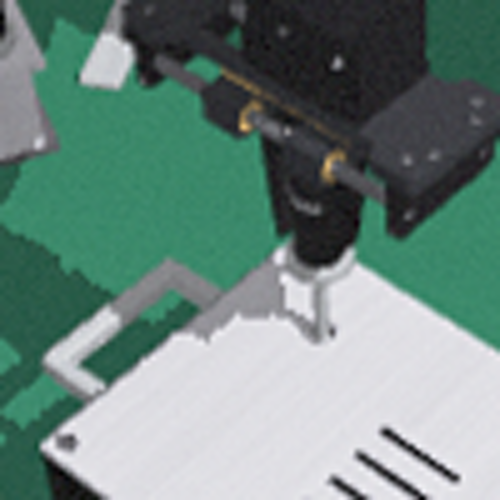

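The tip is in the hole and the force reads about zero. I'll push on down.

step_arm(rows=[{"delta_pos":[0,0.1,1],"spin":0},{"delta_pos":[0,0.1,2],"spin":0},{"delta_pos":[0,0.1,2.5],"spin":0},{"delta_pos":[0,0.1,2.7],"spin":0},{"delta_pos":[0,0.1,2.7],"spin":0}])

```text
t: 7.55
eef_pos: [546.0, 57.5, 357.8]
tcp_rot: [-3.137, -0.003, 0.094]
ft_force: [-0.7, -0.2, -1.7]
opening: 0.268
```

step_arm(rows=[{"delta_pos":[0,0,0.2],"spin":0},{"delta_pos":[0,0,0.4],"spin":0},{"delta_pos":[0,0,0.4],"spin":0}])

```text
t: 7.85
eef_pos: [546.0, 57.5, 353.8]
tcp_rot: [-3.137, -0.004, 0.094]
ft_force: [0.0, 0.1, 2.3]
opening: 0.275
```

```bash
python3 go.py 545 57.5 350;python3 snap.py scene d4;python3 -c "
import cv2
p=cv2.imread('pics/d4.png')[130:230,230:330];cv2.imwrite('pics/d4z.png',cv2.resize(p,(500,500),interpolation=cv2.INTER_CUBIC))"
```

```text
t 7.85 [546.   57.5 353.8] rpy [-3.1369 -0.0038  0.094 ] F [0.  0.1 2.3] op 0.275
delta cm [-0.1  -0.01  0.38] spin 0.06
```

View pics/d4z.png

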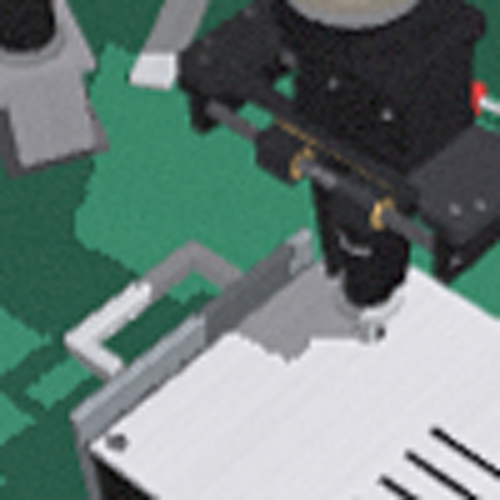

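The drawer front is starting to come out. I'll push slightly further, hold, and look again.

step_arm(rows=[{"delta_pos":[0,0,0.2],"spin":0},{"delta_pos":[0,0,0.2],"spin":0},{"delta_pos":[0,0,0.2],"spin":0}])

```text
t: 8.2
eef_pos: [546.0, 57.5, 351.8]
tcp_rot: [-3.137, -0.004, 0.094]
ft_force: [0.4, -0.8, 3.3]
opening: 0.269
```

```bash
python3 go.py 545 57.5 350;python3 snap.py scene d5;python3 -c "
import cv2
p=cv2.imread('pics/d5.png')[130:230,230:330];cv2.imwrite('pics/d5z.png',cv2.resize(p,(500,500),interpolation=cv2.INTER_CUBIC))"
```

```text
t 8.2 [546.   57.5 351.8] rpy [-3.1369 -0.0038  0.094 ] F [ 0.4 -0.8  3.3] op 0.269
delta cm [-0.1  -0.01  0.18] spin 0.06
```

View pics/d5z.png

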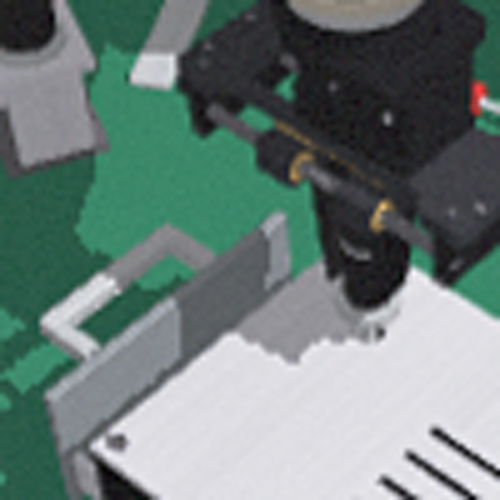

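The latch has tripped and the drawer is out. I'll raise the pin and take it back to the pose where I gripped it, (535.9, 394.1).

step_arm(rows=[{"delta_pos":[0,0,-1.5],"spin":0},{"delta_pos":[0,0,-4],"spin":0},{"delta_pos":[0,0,-7],"spin":0},{"delta_pos":[0,0,-8.5],"spin":0},{"delta_pos":[0,0,-8.5],"spin":0}])

```text
t: 8.75
eef_pos: [545.7, 57.1, 438.4]
tcp_rot: [-3.137, -0.007, 0.094]
ft_force: [-0.9, 0.4, -1.4]
opening: 0.27
```

```bash
python3 snap.py scene e1;python3 snap.py wrist e1w; python3 go.py 535.9 394.1 432
```

```text
t 8.85 [545.5  57.1 436. ] rpy [-3.1367e+00 -3.0000e-03  9.4000e-02] F [-0.4  0.4 -0.9] op 0.27
delta cm [  2.2  -33.64   0.57] spin 0.06
```

View pics/e1w.png

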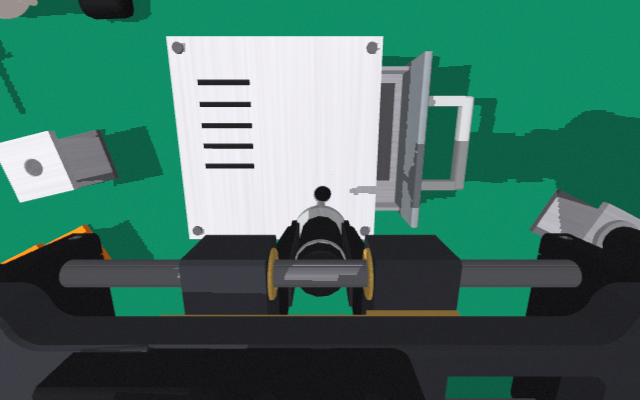

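The drawer stands open about 40 mm, with the bar at columns 457–473. The stand hole is at (33,168).

step_arm(rows=[{"delta_pos":[0.5,-5,0.2],"spin":0},{"delta_pos":[1,-15,0.2],"spin":0},{"delta_pos":[1.8,-25,0.4],"spin":0},{"delta_pos":[2.2,-33.6,0.4],"spin":0},{"delta_pos":[2.2,-33.6,0.4],"spin":0}])

```text
t: 9.35
eef_pos: [538.5, 308.9, 432.1]
tcp_rot: [-3.138, -0.0, 0.094]
ft_force: [1.0, -0.8, -1.9]
opening: 0.269
```

```bash
python3 go.py 535.9 394.1 425
python3 - <<'E'
from h import *
z=L('e1w.npz')
print('stand',ray(z,(33.5,167.5),80)[:2])
for c in((472.5,97),(464.5,187),(453,187),(458,97)):print('bar',ray(z,c,99)[:2])
E
```

```text
t 9.35 [538.5 308.9 432.1] rpy [-3.1376e+00 -5.0000e-04  9.3900e-02] F [ 1.  -0.8 -1.9] op 0.269
delta cm [ 0.54 -8.5   0.74] spin 0.05
stand [535.49141305 393.18568888]
bar [656.91947006 -88.87733738]
bar [ 562.7781648  -100.79264702]
bar [561.58254524 -88.10693638]
bar [655.53870036 -74.01316659]
```

step_arm(rows=[{"delta_pos":[0.5,-5,0.5],"spin":0},{"delta_pos":[0.5,-8.5,0.5],"spin":0},{"delta_pos":[0.5,-8.5,0.5],"spin":0},{"delta_pos":[0.5,-8.5,0.5],"spin":0},{"delta_pos":[0.5,-8.5,0.5],"spin":0}])

```text
t: 9.85
eef_pos: [535.7, 393.3, 426.4]
tcp_rot: [-3.138, 0.001, 0.093]
ft_force: [0.0, -0.2, -1.5]
opening: 0.265
```

```bash
python3 go.py 535.9 394.1 340; python3 snap.py scene f1;python3 snap.py side f1s;python3 -c "
import cv2,numpy as np
f=lambda p,x,y,w:cv2.resize(p[y:y+w,x:x+w],(390,390),interpolation=cv2.INTER_CUBIC)
cv2.imwrite('pics/f1z.png',np.hstack([f(cv2.imread('pics/f1.png'),350,210,110),f(cv2.imread('pics/f1s.png'),210,210,110)]))"
```

```text
t 9.85 [535.7 393.3 426.4] rpy [-3.1385e+00  1.0000e-03  9.3400e-02] F [ 0.  -0.2 -1.5] op 0.265
delta cm [ 0.03 -0.05  8.64] spin 0.02
```

View pics/f1z.png

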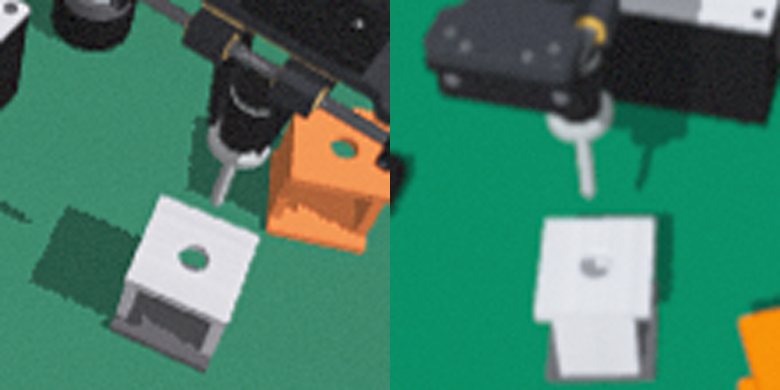

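The pin is vertical over its stand hole, which is at scene crop (194,257). I'll lower it.

step_arm(rows=[{"delta_pos":[0,-0.1,2],"spin":0},{"delta_pos":[0,-0.1,5],"spin":0},{"delta_pos":[0,-0.1,7.5],"spin":0},{"delta_pos":[0,-0.1,8.6],"spin":0},{"delta_pos":[0,-0.1,8.6],"spin":0}])

```text
t: 10.45
eef_pos: [536.1, 393.6, 340.1]
tcp_rot: [-3.139, 0.002, 0.092]
ft_force: [0.5, -0.2, -1.3]
opening: 0.268
```

```bash
python3 go.py 535.9 394.1 288; python3 snap.py scene f2;python3 -c "
import cv2,numpy as np
f=lambda p,x,y,w:cv2.resize(p[y:y+w,x:x+w],(390,390),interpolation=cv2.INTER_CUBIC)
cv2.imwrite('pics/f2z.png',f(cv2.imread('pics/f2.png'),350,210,110))"
```

```text
t 10.45 [536.1 393.6 340.1] rpy [-3.1388e+00  2.0000e-03  9.1600e-02] F [ 0.5 -0.2 -1.3] op 0.268
delta cm [-0.   -0.04  5.21] spin -0.08
```

View pics/f2z.png

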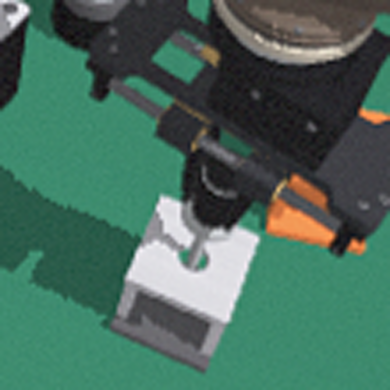

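The shaft is in the hole and I read no contact force. Going down to seat it.

step_arm(rows=[{"delta_pos":[0,0,2],"spin":0},{"delta_pos":[0,0,4],"spin":0},{"delta_pos":[0,0,4.9],"spin":0},{"delta_pos":[0,0,4.9],"spin":0},{"delta_pos":[0,0,4.9],"spin":0}])

```text
t: 11.0
eef_pos: [536.5, 394.1, 293.8]
tcp_rot: [-3.137, -0.001, 0.092]
ft_force: [-0.1, -0.7, -0.4]
opening: 0.275
```

step_arm(rows=[{"delta_pos":[0,0,0.1],"spin":0},{"delta_pos":[0,0,0.2],"spin":0},{"delta_pos":[0,0,0.2],"spin":0}])

```text
t: 11.3
eef_pos: [536.5, 394.2, 292.2]
tcp_rot: [-3.137, -0.002, 0.092]
ft_force: [-0.7, 0.1, -2.0]
opening: 0.272
```

step_arm(rows=[{"delta_pos":[0,0,0.2],"spin":0},{"delta_pos":[0,0,0.4],"spin":0},{"delta_pos":[0,0,0.4],"spin":0}])

```text
t: 11.6
eef_pos: [536.4, 394.2, 287.8]
tcp_rot: [-3.137, -0.001, 0.092]
ft_force: [-0.5, -1.7, -1.9]
opening: 0.27
```

step_arm(rows=[{"delta_pos":[0,0,0.1],"spin":0},{"delta_pos":[0,0,0.1],"spin":0}])

```text
t: 11.8
eef_pos: [536.4, 394.2, 287.3]
tcp_rot: [-3.137, -0.002, 0.092]
ft_force: [-0.2, -1.1, 3.5]
opening: 0.272
```

The flange is seated: the force rose to +3.5 N at the original height. Releasing.

step_arm(rows=[{"delta_pos":[0,0,0],"spin":0},{"delta_pos":[0,0,0],"spin":0},{"delta_pos":[0,0,0],"spin":0},{"delta_pos":[0,0,0],"spin":0},{"delta_pos":[0,0,0],"spin":0}], jaw=0.8)

```text
t: 12.3
eef_pos: [536.5, 394.2, 287.2]
tcp_rot: [-3.137, -0.002, 0.092]
ft_force: [0.6, -0.2, -1.0]
opening: 0.634
```

step_arm(rows=[{"delta_pos":[0,0,0],"spin":0},{"delta_pos":[0,0,0],"spin":0},{"delta_pos":[0,0,0],"spin":0}])

```text
t: 12.6
eef_pos: [536.5, 394.2, 287.2]
tcp_rot: [-3.137, -0.002, 0.092]
ft_force: [-0.8, 0.2, -0.2]
opening: 0.793
```

step_arm(rows=[{"delta_pos":[0,0,-1],"spin":0},{"delta_pos":[0,0,-4],"spin":0},{"delta_pos":[0,0,-8],"spin":0},{"delta_pos":[0,0,-11],"spin":0},{"delta_pos":[0,0,-11],"spin":0}])

```text
t: 13.1
eef_pos: [536.4, 393.8, 402.7]
tcp_rot: [-3.134, -0.009, 0.092]
ft_force: [0.0, 0.2, -0.3]
opening: 0.801
```

```bash
python3 - <<'E'
# bar centre at z=99 from wrist corners
import numpy as np
b=np.array([[656.92,-88.88],[562.78,-100.79],[561.58,-88.1],[655.5,-74.0]]);print(b.mean(0))
a=np.radians(95.36);x=np.array([np.cos(a),np.sin(a)]);y=np.array([-x[1],x[0]])
c=np.array([590.5,105.]);print('front edge dist of bar',(b.mean(0)-c)@x,(b.mean(0)-c)@y)
E
python3 go.py 600 -88 400; python3 snap.py scene g1;python3 -c "
import cv2,numpy as np
f=lambda p,x,y,w:cv2.resize(p[y:y+w,x:x+w],(390,390),interpolation=cv2.INTER_CUBIC)
p=cv2.imread('pics/g1.png');cv2.imwrite('pics/g1z.png',np.hstack([f(p,350,210,110),f(p,230,140,110)]))"
```

```text
[609.195  -87.9425]
front edge dist of bar -193.84520470678967 -0.5898673010046139
t 13.1 [536.4 393.8 402.7] rpy [-3.1337 -0.009   0.0919] F [ 0.   0.2 -0.3] op 0.801
delta cm [ 1.91 48.56 -0.1 ] spin -0.06
```

View pics/g1z.png

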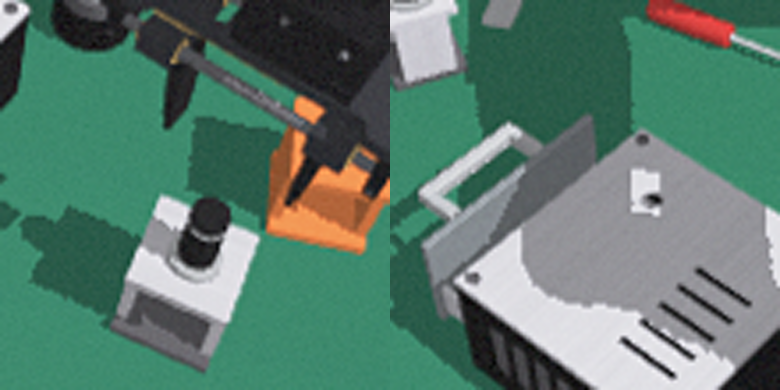

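The pin is upright in its stand, and the drawer bar is visible. I'll measure the bar and check clearance to the driver.

Run:
```python
from h import *
z=L('g1.npz')
for c in((240.7,195),(265.8,177.2)):print(ray(z,c,99)[:2])
z=L('a_scene.npz');P=cloud(z)
m=(z['p'].max(-1)<80)&(P[...,2]>85)&(P[...,2]<220)&(P[...,1]<-100)&(P[...,1]>-450)&(P[...,0]>400)&(P[...,0]<800)
k,lab,st,c=cv2.connectedComponentsWithStats(m.astype(np.uint8))
for j in range(1,k):
    if st[j,4]>30:print(st[j],np.percentile(P[lab==j],[1,50,99],0).round())
z=L('g1.npz');P=cloud(z);m=(P[...,0]>480)&(P[...,0]<720)&(P[...,1]<-20)&(P[...,1]>-130)&(P[...,2]>60)&(P[...,2]<200)
q=P[m];print(np.percentile(q,[1,50,99],0).round()); b=q[(q[:,1]<-78)];print(len(b),np.percentile(b,[2,50,98],0).round())
```

```text
[654.20176659 -79.56273077]
[561.67666483 -84.52896092]
[162 113  15  18 160] [[ 631. -450.  113.]
 [ 649. -443.  138.]
 [ 672. -433.  161.]]
[226 119  15  21 243] [[ 497. -313.   92.]
 [ 520. -293.  129.]
 [ 533. -284.  153.]]
[145 161  22  26 124] [[ 782. -276.  137.]
 [ 795. -221.  182.]
 [ 800. -214.  190.]]
[[518. -95.  61.]
 [612. -39.  96.]
 [694. -28. 114.]]
185 [[561. -97.  89.]
 [608. -86.  98.]
 [659. -80. 102.]]
```

step_arm(rows=[{"delta_pos":[2,5,0],"spin":0},{"delta_pos":[2,15,0],"spin":0},{"delta_pos":[2,25,0],"spin":0},{"delta_pos":[2,35,0],"spin":0},{"delta_pos":[2,45,0],"spin":0}], jaw=0.4)

```text
t: 13.65
eef_pos: [578.1, 148.2, 397.6]
tcp_rot: [-3.135, -0.004, 0.092]
ft_force: [0.6, -1.0, -0.5]
opening: 0.439
```

```bash
python3 go.py 605 -88 400
```

```text
t 13.65 [578.1 148.2 397.6] rpy [-3.1353 -0.0042  0.092 ] F [ 0.6 -1.  -0.5] op 0.439
delta cm [ 0.51 23.76 -0.39] spin -0.06
```

step_arm(rows=[{"delta_pos":[0.8,5,0],"spin":0},{"delta_pos":[0.8,13,0],"spin":0},{"delta_pos":[0.8,20,0],"spin":0},{"delta_pos":[0.8,23.6,0],"spin":0},{"delta_pos":[0.8,23.6,0],"spin":0}])

```text
t: 14.15
eef_pos: [607.5, -88.8, 395.1]
tcp_rot: [-3.135, -0.003, 0.091]
ft_force: [0.3, -0.4, -0.0]
opening: 0.4
```

step_arm(rows=[{"delta_pos":[0,0,0],"spin":0},{"delta_pos":[0,0,0],"spin":0}])

```text
t: 14.35
eef_pos: [607.3, -89.6, 394.1]
tcp_rot: [-3.134, -0.001, 0.089]
ft_force: [0.9, 0.7, -0.3]
opening: 0.398
```

```bash
python3 go.py 608 -86 340
```

```text
t 14.35 [607.3 -89.6 394.1] rpy [-3.134e+00 -7.000e-04  8.880e-02] F [ 0.9  0.7 -0.3] op 0.398
delta cm [ 0.1  -0.31  5.41] spin -0.24
```

step_arm(rows=[{"delta_pos":[0.1,-0.3,2],"spin":-0.2},{"delta_pos":[0.1,-0.3,5],"spin":-0.2},{"delta_pos":[0.1,-0.3,8],"spin":-0.2},{"delta_pos":[0.1,-0.3,8.5],"spin":-0.2},{"delta_pos":[0.1,-0.3,8.5],"spin":-0.2}])

```text
t: 14.85
eef_pos: [608.1, -84.7, 308.7]
tcp_rot: [-3.133, 0.001, 0.094]
ft_force: [-0.9, 0.0, -0.3]
opening: 0.401
```

```bash
python3 go.py 608 -86 263; python3 snap.py scene h1;python3 snap.py side h1s; python3 snap.py wrist h1w;python3 -c "
import cv2,numpy as np
f=lambda p,x,y,w:cv2.resize(p[y:y+w,x:x+w],(390,390),interpolation=cv2.INTER_CUBIC)
cv2.imwrite('pics/h1z.png',np.hstack([f(cv2.imread('pics/h1.png'),210,120,110),f(cv2.imread('pics/h1s.png'),230,110,110)]))"
```

```text
t 14.85 [608.1 -84.7 308.7] rpy [-3.1333e+00  1.0000e-03  9.3600e-02] F [-0.9  0.  -0.3] op 0.401
delta cm [-0.01  0.16  4.57] spin 0.04
```

View pics/h1z.png

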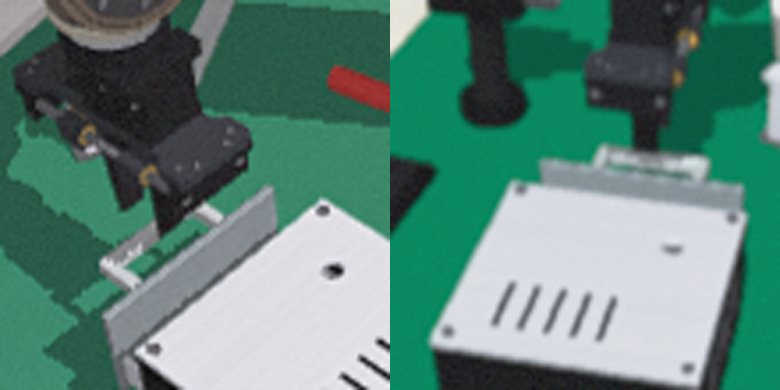

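View pics/h1w.png

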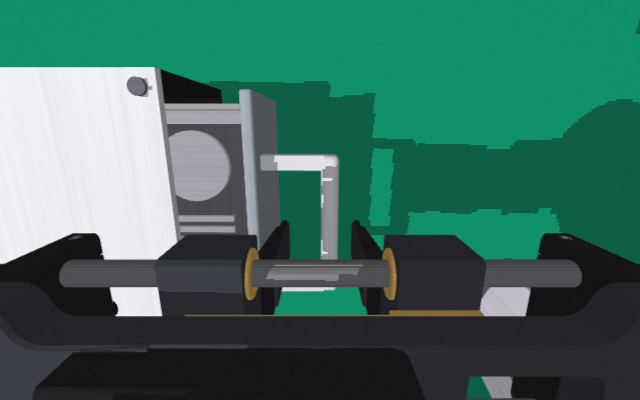

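```bash
python3 - <<'E'
from h import *
z=L('h1w.npz')
for c in((322,180),(338,180),(322,230),(338,235)):print(ray(z,c,99)[:2])
C=-z['R'].T@z['t'];print(C)
E
python3 go.py 608 -91 263
```

```text
[641.55332192 -81.96078471]
[642.54741914 -92.56536603]
[606.37269424 -85.27163746]
[603.74023491 -96.7432929 ]
[677.71220543 -78.61043918 290.46266091]
t 15.0 [608.3 -85.4 310.6] rpy [-3.1347e+00 -2.7000e-03  9.2900e-02] F [ 0.2 -1.   0.7] op 0.401
delta cm [-0.09  0.59  4.75] spin -0.0
```

The wrist view puts the bar centre near y = -90 at x = 608. The fingers straddle it, so I'll shift slightly and lower.

step_arm(rows=[{"delta_pos":[0,0.4,0.5],"spin":0},{"delta_pos":[0,0.4,2],"spin":0},{"delta_pos":[0,0.4,3.5],"spin":0},{"delta_pos":[0,0.4,4.6],"spin":0},{"delta_pos":[0,0.4,4.6],"spin":0}])

```text
t: 15.5
eef_pos: [608.6, -89.2, 263.6]
tcp_rot: [-3.134, -0.001, 0.093]
ft_force: [0.2, -0.3, -0.4]
opening: 0.398
```

step_arm(rows=[{"delta_pos":[0,0,0.1],"spin":0},{"delta_pos":[0,0,0.1],"spin":0},{"delta_pos":[0,0,0.1],"spin":0},{"delta_pos":[0,0,0.1],"spin":0},{"delta_pos":[0,0,0.1],"spin":0}], jaw=0.05)

```text
t: 16.0
eef_pos: [608.7, -89.3, 263.1]
tcp_rot: [-3.135, -0.002, 0.093]
ft_force: [-0.5, -0.9, 2.5]
opening: 0.122
```

step_arm(rows=[{"delta_pos":[0,0,0],"spin":0},{"delta_pos":[0,0,0],"spin":0},{"delta_pos":[0,0,0],"spin":0}])

```text
t: 16.3
eef_pos: [608.7, -89.3, 263.1]
tcp_rot: [-3.135, -0.002, 0.093]
ft_force: [0.0, 0.0, 0.2]
opening: 0.124
```

The bar is gripped, with the opening at 0.124, about 12 mm. Now I'll pull along tool +y.

step_arm(rows=[{"delta_pos":[0,1,0],"spin":0},{"delta_pos":[0,2.5,0],"spin":0},{"delta_pos":[0,4,0],"spin":0},{"delta_pos":[0,5.5,0],"spin":0},{"delta_pos":[0,6.5,0],"spin":0}])

```text
t: 16.8
eef_pos: [614.8, -156.3, 263.0]
tcp_rot: [-3.135, -0.003, 0.092]
ft_force: [-0.7, 1.5, 6.5]
opening: 0.126
```

step_arm(rows=[{"delta_pos":[0,0.5,0],"spin":0},{"delta_pos":[0,0.5,0],"spin":0}])

```text
t: 17.0
eef_pos: [615.4, -163.2, 263.1]
tcp_rot: [-3.136, -0.004, 0.09]
ft_force: [-0.3, -0.3, 3.2]
opening: 0.122
```

step_arm(rows=[{"delta_pos":[0,0.2,0],"spin":0},{"delta_pos":[0,0.4,0],"spin":0},{"delta_pos":[0,0.4,0],"spin":0}])

```text
t: 17.3
eef_pos: [615.8, -167.4, 263.1]
tcp_rot: [-3.136, -0.004, 0.091]
ft_force: [0.4, -1.1, 2.9]
opening: 0.123
```

step_arm(rows=[{"delta_pos":[0,0.2,0],"spin":0},{"delta_pos":[0,0.4,0],"spin":0},{"delta_pos":[0,0.4,0],"spin":0}])

```text
t: 17.6
eef_pos: [616.1, -169.1, 263.0]
tcp_rot: [-3.132, -0.002, 0.091]
ft_force: [0.6, 18.0, 7.5]
opening: 0.124
```

The stop is reached, with 18 N resisting. Releasing.

step_arm(rows=[{"delta_pos":[0,0,0],"spin":0},{"delta_pos":[0,0,0],"spin":0},{"delta_pos":[0,0,0],"spin":0},{"delta_pos":[0,0,0],"spin":0},{"delta_pos":[0,0,0],"spin":0}], jaw=0.4)

```text
t: 18.1
eef_pos: [616.0, -169.3, 262.9]
tcp_rot: [-3.132, -0.002, 0.09]
ft_force: [-0.6, 0.1, 0.5]
opening: 0.393
```

```bash
python3 go.py 616 -169 400
```

```text
t 18.1 [ 616.  -169.3  262.9] rpy [-3.1323e+00 -2.2000e-03  9.0400e-02] F [-0.6  0.1  0.5] op 0.393
delta cm [  0.03  -0.16 -13.71] spin -0.15
```

step_arm(rows=[{"delta_pos":[0,0,-1],"spin":0},{"delta_pos":[0,0,-4],"spin":0},{"delta_pos":[0,0,-8],"spin":0},{"delta_pos":[0,0,-12],"spin":0},{"delta_pos":[0,0,-14],"spin":0}])

```text
t: 18.6
eef_pos: [615.7, -170.7, 407.4]
tcp_rot: [-3.135, -0.007, 0.09]
ft_force: [0.2, -1.0, 0.4]
opening: 0.399
```

step_arm(rows=[{"delta_pos":[0,4,-1],"spin":0},{"delta_pos":[0,8,-1],"spin":0},{"delta_pos":[0,10,-1],"spin":0},{"delta_pos":[0,10,-1],"spin":0},{"delta_pos":[0,10,-1],"spin":0}])

```text
t: 19.1
eef_pos: [624.5, -270.2, 416.4]
tcp_rot: [-3.134, -0.006, 0.09]
ft_force: [0.4, -0.0, 0.8]
opening: 0.397
```

```bash
python3 go.py 616 -169 400; python3 snap.py scene k1; python3 snap.py wrist k1w
python3 - <<'E'
from h import *
z=L('k1.npz');P=cloud(z);a=np.radians(95.36);x=np.array([np.cos(a),np.sin(a)])
m=(P[...,0]>540)&(P[...,0]<720)&(P[...,1]<-60)&(P[...,1]>-200)&(P[...,2]>90)&(P[...,2]<115)
q=P[m];s=-((q[:,:2]-[590.5,105])@x);print(len(q),np.percentile(s,[2,98]))
E
```

```text
t 19.1 [ 624.5 -270.2  416.4] rpy [-3.1337 -0.0058  0.0895] F [ 0.4 -0.   0.8] op 0.397
delta cm [  0.05 -10.14   1.72] spin -0.2
599 [217.78449777 277.14821777]
```

View pics/k1.png

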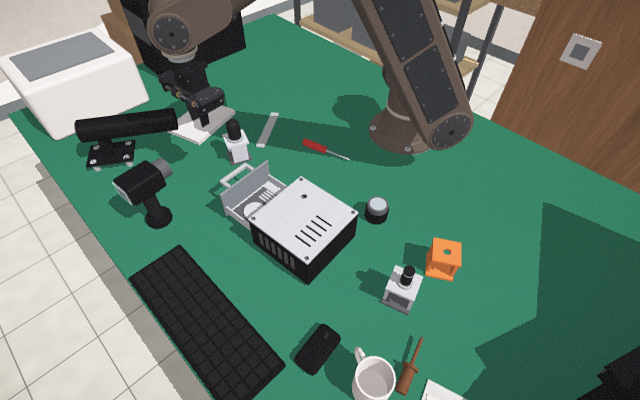

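The drawer is fully out and the pin is back. But the brown look-alike now lies near (410,365), and at the start it was near (431,318). I'll check the earlier frames for when it moved.

Run:
```python
from h import *
o=[]
for n in('a_scene','c3c','d1c','e1','f1','g1','h1','k1'):
    p=L(n+'.npz')['p'][260:400,380:480].copy();cv2.putText(p,n,(2,12),0,.4,(255,255,255));o.append(cv2.resize(p,(200,280)))
cv2.imwrite('pics/br.png',np.vstack([np.hstack(o[:4]),np.hstack(o[4:])]))
z=L('c2.npz');print([ray(z,c,15)[:2] for c in((140,5),(155,58),(170,122))])
z=L('k1.npz');print([ray(z,c,15)[:2] for c in((404,388),(410,365),(421,338))])
for n in('a_scene','g1','k1'):
  z=L(n+'.npz');P=cloud(z);print(n,[P[v,u].round() for u,v in((432,318),(434,311))])
```

```text
[array([713.18804604, 529.24316739]), array([660.35032935, 515.37535955]), array([590.07580358, 500.77719763])]
[array([699.12845852, 531.45801879]), array([652.27072244, 512.60645941]), array([585.86385333, 494.94763206])]
a_scene [array([582., 493., 118.]), array([572., 488., 129.])]
g1 [array([520., 485.,  -0.]), array([502., 478.,   1.])]
k1 [array([518., 484.,  -2.]), array([501., 478.,  -1.])]
```

View pics/br.png

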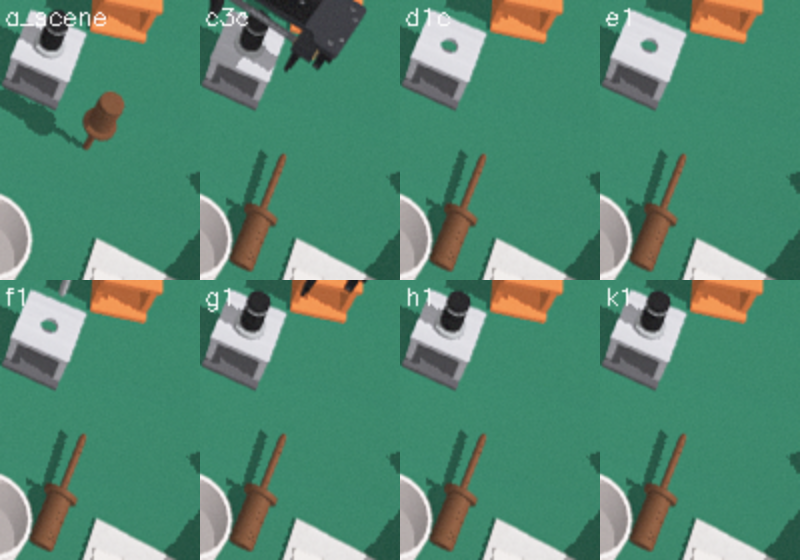

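The brown look-alike started balanced on its tip. It had already fallen by t = 2.45 s, before the gripper was near it (the gripper was then over 160 mm away and higher), and it hasn't moved since. One last check of the drawer in the wrist view.

View pics/k1w.png

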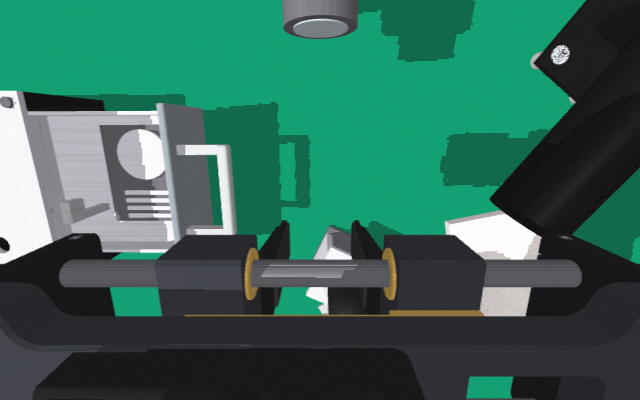

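The wrist view shows the drawer well out, with the bar at columns 218–234. The driver is below the gripper and untouched: fingertips at z≈226, driver top about 155.

Run:
```python
from h import *
from cell import *
z=L('k1w.npz');a=np.radians(95.36);x=np.array([np.cos(a),np.sin(a)])
for c in((219,190),(234,190)):
    X=ray(z,c,99)[:2];print(X,-(X-[590.5,105])@x)
z=L('c1.npz')
for c in((434,170),(446,170)):
    X=ray(z,c,99)[:2];print('shut',-(X-[590.5,105])@x)
print(job_done())
```

```text
[ 618.54545551 -161.4400883 ] 267.89487557367136
[ 619.97810145 -177.11603374] 283.6361048396582
shut 146.5649993360331
shut 158.17218279986196
the job is handed in; nothing more can be done
None
```

The job is handed in at about 19 s: the drawer is unlatched and drawn out to its stop, and the release pin is back upright in its own stand.

- **Pin and latch:** I took the release pin from the left-hand stand and pushed it about 11–13 mm onto the pad through the access hole. The latch tripped and the drawer sprang out about 40 mm. When I put the pin back, the flange took weight at its original height (+3.5 N), and the picture afterwards shows the pin upright.
- **Drawer:** I pulled it by the handle bar until it resisted with 18 N at the stop. The last wrist view puts the bar about 123 mm beyond its shut position, against 120 mm nominal. The scene view reads a few mm less than the wrist view, which is within the calibration error.
- **Driver and orange look-alike:** I touched neither of them.
- **Brown look-alike:** it started balanced on its tip and fell over by itself within the first 2.5 s, before the gripper came near it. I left it lying where it fell, still on the bench.

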